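# Lock the slotted battery cap of the field logger with the blade key

## Robot

A 6-joint arm with a two-finger parallel gripper is mounted at the origin on a cart in front of the work surface, level with it; the furniture and walls round the work are solid. World frame = base frame: x ahead of the robot, y to its left, z up, the work surface at z = 0. Lengths are in m, angles in rad, forces in N, time in s.
With the tool pointing down it reaches from about 0.275 to 0.825 m from the base axis. Payload 5.2 kg.
Tool frame: the origin (TCP) lies at the very end of the fingers, on their centre line; the grasp point (between the pads) lies 19 mm behind it; z points along the fingers, x is the direction in which the jaws open and shut, and the axes are right-handed (so a half turn about z gives the same grasp; the last joint's range is limited). The gripper opens to 93 mm and grips with 3 to 60 N. Pads are 15 mm wide; open, the fingers measure 128 mm over their backs; the gripper's body (75 mm by 188 mm) begins 65 mm behind the grasp point.
Start: joints at [1.05, 0.259, 1.535, -0, 1.348, -0.203], TCP at [0.172, 0.522, 0.219] pointing down, gripper open.
Joint ranges: [-3.14, 3.14], [-0.91, 2.08], [0.19, 2.58], [-1.22, 4.36], [0.22, 2.71], [-3.12, 3.12]. Speed limits (rad/s): [2.57, 2.57, 3.14, 3.14, 3.14, 3.14].

## Interface

Orientations are given as a unit quaternion [x, y, z, w].
In Python, from bench import env, cams gives the robot as it stands.
- The arm moves only by the tool apply_moves, never from a script. Its argument "plan" is a list of rows, each a list of 7 numbers: the shift along the tool's x, y, z in m, then the turn, a rotation vector about the tool's x, y, z in rad, then the opening, from 0 (shut) to 1 (fully open). A call has 1 to 8 rows; each row is the pose to reach, as a shift and turn from the pose commanded when the call began, along the tool's axes at that moment; what a row does not reach only later rows make up. A row lasts 1/8 s, in which the tool goes at most 62.5 mm and 10.7 degrees, less where a joint would pass 70% of its speed; a pose out of reach is approached as far as the arm can. A call with a gripper value outside its range is refused whole. The fingers move at their own pace and stop on an object; "newtons" is the grip in N (left out, the last holds). Time passes only in rows, so rows that repeat a pose let the fingers close. It gives the time, the measured TCP pose, the force and the opening at its end, in the units of the state.
- env.get_obs(): the state, without advancing time (a new reading comes with each control period).
- cams.capture(name): name is "scene" or "side" or "wrist"; returns the picture (480x640x3 uint8, red, green, blue); there is no depth.
- cams.calibration(name): a dict with "fovy" (degrees; the focal length in pixels is half the picture's height over the tangent of half this angle, whatever the lens; pixels are square), "cx", "cy" (the principal point, pixels), "R" (3x3) and "t" (3): a world point X has camera coordinates R X + t. Camera axes: x right, y down, z forward; pixel columns grow to the right and rows downward; lengths in m; the calibration is good to about 2 mm. A picture is of the moment at which its call begins: read the wrist's pose just before it. calibration takes no time and is no camera call; for the wrist camera it gives the pose at the moment of the call.
- env.hand_in(): hands the job in, once; it reports no verdict.
The state is a dict: "t": time; "joints": joint angles; "dq": joint speeds; "effort": joint torques, N m; "tcp_pos": TCP position; "orientation": TCP orientation; "ft_force": force on the tool from outside, world axes, zero at the start; "ft_torque": the same for the moment, N m; "width": opening from 0.0 (shut) to 1.0 (fully open).
Only numpy, scipy, OpenCV 4.12 (cv2) and the standard library are available. Lean on these libraries where they do the work, as an engineer would, in place of code of your own. Each camera call takes 0.05 s, during which the arm holds its last target.

## Task

Lock the logger's battery cap: take the flat-blade key (the one with the flat paddle handle) from its stand, seat its blade fully in the slot of the round cap, and with it turn the cap clockwise, seen from above, until the slot lines up with the two black marks on the housing. Leave the key standing seated in the slot, let go of it, and leave the other key, with the round handle, in its stand.

Things in the scene. Friction and masses are not known exactly. Their poses are not given: they have to be found in the camera images.
- key_grip (a point): Centre of the blade key's handle: a black upright paddle 12 mm thick (along x: grip it so), 34 wide (y), 36 tall (z up). Below it a 10 mm long neck, then a 38 mm round steel collar, underside 32 mm below this point. The collar rests on the fixed 24 mm tall stand, blade in its pocket: lift 20 mm to free it. Later it rests on the cap's face, and the key stands by itself. About 60 g.
- key_tip (a point): Middle of the lower end of the blade key's blade, 44 mm below the handle's centre; same axes. The blade is 12 mm long below the collar, 30 mm wide (y) and 5 mm thick (x), 3 mm at the tip. The key works either way round (half turn).
- cap_face (a point): Centre of the top of the slotted battery cap, a steel disc 50 mm across, 16 tall, 56 mm above the worktop, on a fixed grey box (logger, 90 x 164 x 40). The slot runs right across along this point's x, which turns with the cap; 7.5 mm wide, 13 at the mouth, 14 deep. z is up, the cap's axis. The smaller round plug (40 mm) on the box's other half has no slot and does not turn.
- battery_cap (a joint): Turn of the slotted cap in rad, growing clockwise seen from above. At 0 the slot lies across the box; at 1.571 (locked, firm stop) along its length, pointing at the two black marks beside the cap. Starts at 0.10 to 0.35; friction about 0.06 Nm; stays where left. The blade has about 0.08 rad of play in the slot, so turn the key a little further than the cap.
- hex_grip (a point): Centre of the handle of the other key, not to be used: a round black handle 28 mm across, 36 mm tall, upright in a stand of its own like the first. The two stands may change places. Mind the room: a gooseneck lamp hangs less than 0.6 m over the left of the mat (y about 0.25 to 0.4, x from 0.45), so draw the arm back before swinging past it; an oscilloscope stands at the back right.
Mind the look-alikes: they are no part of the job. Leave any purple look-alike of the part that bears key_grip alone.

How it is judged:
On the way:
1. the key's blade is seated in the slot while the cap is still unlocked (z of key_tip in the frame of cap_face below -0.007 m and horizontal distance between key_tip and cap_face below 0.01 m and value of joint battery_cap below 0.9 rad), for 0.2 s.
At the end, for the whole second after the job is handed in: The cap is turned to within about 12 degrees of its locked stop (joint above 1.35 rad), and the key stands released in its slot: blade at least 7 mm deep, within 10 mm of the cap's centre, upright within 15 degrees (value of joint battery_cap above 1.35 rad and z of key_tip in the frame of cap_face below -0.007 m and horizontal distance between key_tip and cap_face below 0.01 m and angle between key_tip's own z axis and vertical below 0.26 rad); the robot touches nothing.
It fails at once if the round-handled key is moved more than 30 mm (distance of hex_grip from where it was at the start of the episode above 0.03 m).
It also fails if it takes over 50 s, if anything falls off the work surface, if the arm or the gripper's body presses on something with over 40 N, if the wrist force passes 120 N, or if a joint passes its speed limit or range.

## Working session

There is one attempt and no reset: what is moved stays moved. The work goes in short steps, Python scripts to look and compute and a tool call to move; the robot and the scene stay as the last step left them, time stands still between calls to the robot, and variables do not carry over. Pictures are saved under pics/ and viewed, and the job is handed in when it is done.

Besides the shell and the picture viewer there is one more tool, called in YAML: its name, and indented under it one key for each argument. apply_moves: Moves the arm, as the interface text tells. Its arguments: {"type":"object","properties":{"plan":{"type":"array","items":{"type":"array","items":{"type":"number"}}},"newtons":{"type":"number"}},"required":["plan"]}

```bash
ls; mkdir -p pics
python3 - <<'E'
from bench import env,cams
import cv2
o=env.get_obs()
print({k:o[k] for k in('t','joints','tcp_pos','orientation','width','ft_force')})
for n in('scene','side','wrist'):
    c=cams.calibration(n);print(n,c)
    cv2.imwrite(f'pics/{n}0.png',cv2.cvtColor(cams.capture(n),cv2.COLOR_RGB2BGR))
E
```

```text
pics
{'t': 0.0, 'joints': array([ 1.05020864e+00,  2.59304657e-01,  1.53603413e+00,  1.40368626e-06,
        1.34796379e+00, -2.02809851e-01]), 'tcp_pos': array([0.17157365, 0.52201541, 0.21785796]), 'orientation': array([ 8.10078937e-01,  5.86320207e-01, -7.79645071e-04,  3.50882486e-04]), 'width': 1.0036104323115929, 'ft_force': array([ 0.05706816, -0.23110627,  0.69670017])}
scene {'fovy': 50.34511115826739, 'cx': 327.2577124252176, 'cy': 248.59870807631643, 'R': array([[ 0.74666036, -0.66516567,  0.00727548],
       [-0.50553581, -0.57451383, -0.64371376],
       [ 0.43235615,  0.47695753, -0.76523177]]), 't': array([-0.45293072,  0.25788749,  0.77143954])}
side {'fovy': 53.21937191504026, 'cx': 319.4521234293487, 'cy': 235.11871432511398, 'R': array([[-8.98176928e-01, -4.39634135e-01,  1.84435973e-04],
       [-3.48917033e-01,  7.12585633e-01, -6.08669548e-01],
       [ 2.67460484e-01, -5.46757298e-01, -7.93423813e-01]]), 't': array([0.43614135, 0.29324243, 0.70994674])}
wrist {'fovy': 71.07682691249109, 'cx': 318.39689964176426, 'cy': 238.0738125113893, 'R': array([[ 0.31151633,  0.95023915, -0.00176786],
       [ 0.91998416, -0.30113108,  0.25089683],
       [ 0.23787963, -0.07978487, -0.96801222]]), 't': array([-0.54864564, -0.02983523,  0.39100639])}
```

View pics/scene0.png

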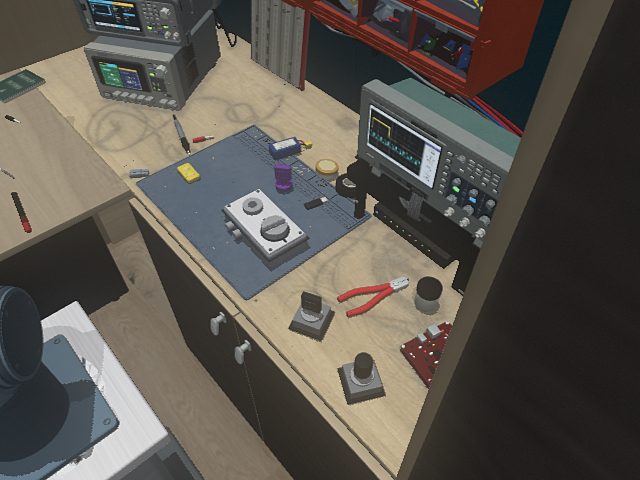

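View pics/side0.png

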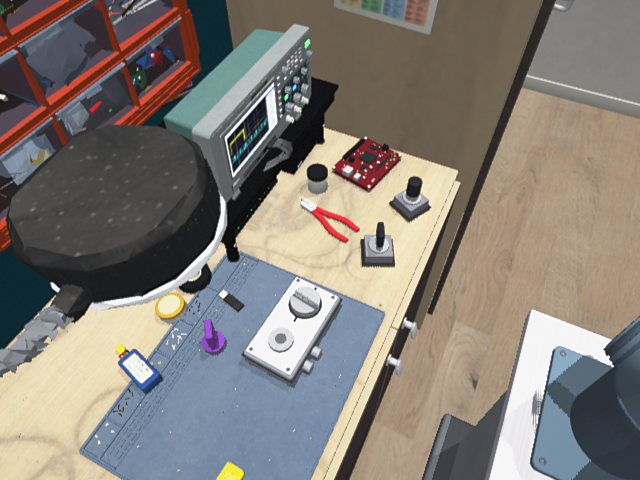

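View pics/wrist0.png

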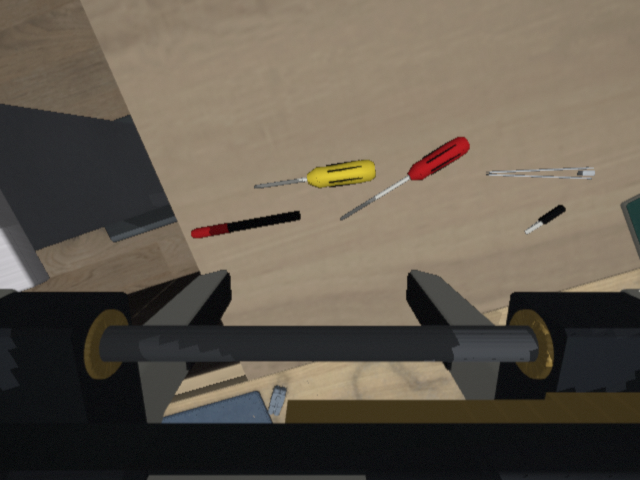

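The scene picture shows the paddle key at about (311,303), the round key at (363,366), the slotted cap at (275,228) and a purple decoy at (283,177). The side picture shows the same items at (380,237), (413,188), (305,300) and (211,337). I'll zoom in to pick exact points.

Run:
```python
import cv2,numpy as np
s=cv2.imread('pics/scene0.png');d=cv2.imread('pics/side0.png')
def cr(im,x,y,w,h,k): return cv2.resize(im[y:y+h,x:x+w],None,fx=k,fy=k,interpolation=cv2.INTER_NEAREST)
a=np.hstack([cr(s,220,180,100,80,4),cr(s,280,280,100,80,4)])
b=np.hstack([cr(d,235,270,100,80,4),cr(d,340,200,100,80,4)])
cv2.imwrite('pics/crop0.png',np.vstack([a[:300],b[:300]]))
```

```text
(no output)
```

View pics/crop0.png

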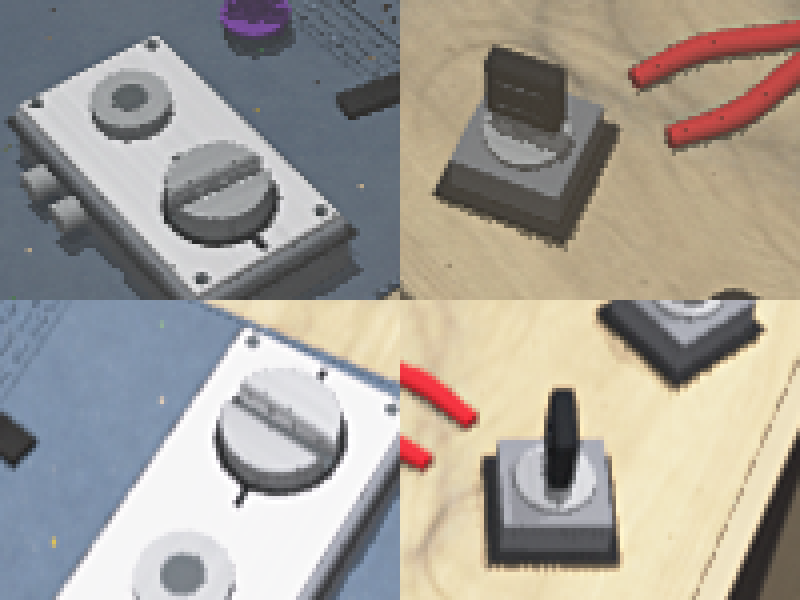

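```bash
cat > h.py <<'E'
import numpy as np
from bench import env,cams
import cv2
from scipy.spatial.transform import Rotation as R
def cal(n):
    c=cams.calibration(n); c['f']=240/np.tan(np.radians(c['fovy']/2)); return c
def ray(c,p):
    d=np.array([(p[0]-c['cx'])/c['f'],(p[1]-c['cy'])/c['f'],1.]); Rm=np.array(c['R'])
    return -Rm.T@c['t'], Rm.T@d
def onz(c,p,z):
    o,d=ray(c,p); return o+d*(z-o[2])/d[2]
def tri(c1,p1,c2,p2):
    o1,d1=ray(c1,p1);o2,d2=ray(c2,p2)
    s=np.linalg.lstsq(np.stack([d1,-d2],1),o2-o1,rcond=None)[0]
    a,b=o1+d1*s[0],o2+d2*s[1]; return (a+b)/2,np.linalg.norm(a-b)
def proj(c,X):
    q=np.array(c['R'])@X+c['t']; return np.array([c['cx']+c['f']*q[0]/q[2],c['cy']+c['f']*q[1]/q[2]])
def snap(n,f):
    c=cal(n);im=cv2.cvtColor(cams.capture(n),cv2.COLOR_RGB2BGR);cv2.imwrite('pics/'+f,im);return c,im
E
python3 - <<'E'
from h import *
np.set_printoptions(precision=4,suppress=True)
S=cal('scene');D=cal('side')
print('grip',tri(S,(311.3,302.5),D,(380.5,234.5)))
print('cap',tri(S,(275,225.7),D,(305,300.7)))
print('hex',tri(S,(363,362),D,(414,185)))
for p in[(497,440),(605,440),(612,528),(500,528)]:
    print('stand',onz(D,(340+(p[0]-400)/4,200+(p[1]-300)/4),.024))
# paddle top edge in scene at z=.074
for p in[(487,47),(567,67)]: print('pad',onz(S,(280+(p[0]-400)/4,280+p[1]/4),.074))
for p in[(172,188),(262,163)]: print('slot S',onz(S,(220+p[0]/4,180+p[1]/4),.056))
for p in[(237,395),(335,445)]: print('slot D',onz(D,(235+p[0]/4,270+(p[1]-300)/4),.056))
for p in[(262,243)]: print('mark S',onz(S,(220+p[0]/4,180+p[1]/4),.040))
for p in[(238,500),(322,375)]: print('mark D',onz(D,(235+p[0]/4,270+(p[1]-300)/4),.040))
E
```

```text
grip (array([ 0.4364, -0.1516,  0.0552]), np.float64(0.0013966439217507258))
cap (array([0.4987, 0.0275, 0.0512]), np.float64(0.00036273930699776423))
hex (array([ 0.4217, -0.2883,  0.062 ]), np.float64(0.0009531634156863932))
stand [ 0.4702 -0.1611  0.024 ]
stand [ 0.4244 -0.1835  0.024 ]
stand [ 0.4035 -0.1374  0.024 ]
stand [ 0.4494 -0.115   0.024 ]
pad [ 0.4296 -0.1351  0.074 ]
pad [ 0.4476 -0.1642  0.074 ]
slot S [0.4776 0.036  0.056 ]
slot S [0.5191 0.0208 0.056 ]
slot D [0.5191 0.0262 0.056 ]
slot D [0.4725 0.0293 0.056 ]
mark S [ 0.4959 -0.0068  0.04  ]
mark D [0.5007 0.0614 0.04  ]
mark D [ 0.4962 -0.0064  0.04  ]
```

```bash
cat >> h.py <<'E'
np.set_printoptions(precision=4,suppress=True)
def pose():
    o=env.get_obs(); return np.array(o['tcp_pos']),R.from_quat(o['orientation'])
def down(yaw): # tool z down, tool x at yaw in world
    c,s=np.cos(yaw),np.sin(yaw); return R.from_matrix(np.array([[c,s,0],[s,-c,0],[0,0,-1]]))
def go(p,yaw):
    p0,q0=pose(); q=down(yaw)
    print('shift',q0.inv().apply(np.array(p)-p0),'turn',(q0.inv()*q).as_rotvec(),'deg',np.degrees((q0.inv()*q).magnitude()))
def yaw():
    x=pose()[1].as_matrix()[:,0]; return np.arctan2(x[1],x[0])
E
python3 - <<'E'
from h import *
p,q=pose();c=cal('wrist');o,_=ray(c,(0,0))
print('cam in tool',q.inv().apply(o-p),'fwd',q.inv().apply(np.array(c['R'])[2]),'right',q.inv().apply(np.array(c['R'])[0]))
print('yaw',yaw(),q.as_matrix())
for y in(.445,.445+np.pi): go((.40,-.12,.22),y)
E
```

```text
cam in tool [-0.0005 -0.0697 -0.1671] fwd [0.0001 0.2512 0.9679] right [ 1.     -0.001   0.0002]
yaw 1.2529751005915997 [[ 0.3125  0.9499 -0.0007]
 [ 0.9499 -0.3125 -0.0012]
 [-0.0013 -0.0003 -1.    ]]
shift [-0.5386  0.4176 -0.0014] turn [0.0003 0.0014 0.808 ] deg 46.29361560384483
shift [-0.5386  0.4176 -0.0014] turn [-0.0017  0.0003 -2.3336] deg 133.7064591386689
```

apply_moves:
  plan:
    - [-0.34, 0.247, -0.03, 0, 0, 0, 1]
    - [-0.34, 0.247, -0.03, 0, 0, 0, 1]
    - [-0.34, 0.247, -0.03, 0, 0, 0, 1]
    - [-0.34, 0.247, -0.03, 0, 0, 0, 1]
    - [-0.34, 0.247, -0.03, 0, 0, 0, 1]
    - [-0.34, 0.247, -0.03, 0, 0, 0, 1]
    - [-0.34, 0.247, -0.03, 0, 0, 0, 1]
    - [-0.34, 0.247, -0.03, 0, 0, 0, 1]

```text
t: 1.15
tcp_pos: [0.3013, 0.1196, 0.2489]
orientation: [0.812, 0.583, 0.0, 0.001]
ft_force: [-0.1, -0.1, 0.1]
width: 1.002
```

```bash
python3 -c "
from h import *
print(pose()[0],yaw(),env.get_obs()['t']); go((.535,-.082,.22),1.25)"
```

```text
[0.3013 0.1196 0.2489] 1.2455714862642269 1.15
shift [-0.1163  0.2858  0.0292] turn [ 0.0011  0.0003 -0.0044] deg 0.2619007256729233
```

apply_moves:
  plan:
    - [-0.116, 0.286, 0.03, 0, 0, 0, 1]
    - [-0.116, 0.286, 0.03, 0, 0, 0, 1]
    - [-0.116, 0.286, 0.03, 0, 0, 0, 1]
    - [-0.116, 0.286, 0.03, 0, 0, 0, 1]
    - [-0.116, 0.286, 0.03, 0, 0, 0, 1]
    - [-0.116, 0.286, 0.03, 0, 0, 0, 1]
    - [-0.116, 0.286, 0.03, 0, 0, 0, 1]

```text
t: 2.02
tcp_pos: [0.5351, -0.0755, 0.2178]
orientation: [0.81, 0.587, -0.0, -0.001]
ft_force: [-0.7, 0.3, 0.3]
width: 0.995
```

```bash
python3 -c "
from h import *
print(pose()[0],yaw())
c,im=snap('wrist','w1.png')
import pickle;pickle.dump(c,open('w1.pkl','wb'))
for P in((.437,-.151,.056),(.499,.0275,.056)):print(proj(c,np.array(P)))"
```

```text
[ 0.5351 -0.0755  0.2178] 1.253988730466552
[211.0538 151.2786]
[410.0468 155.0793]
```

View pics/w1.png

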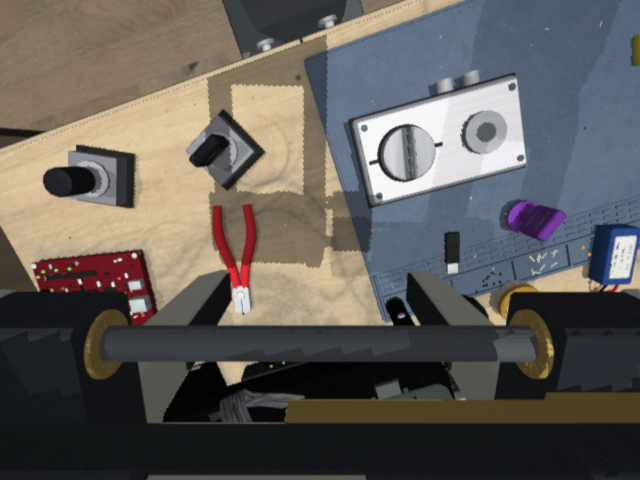

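The wrist view shows the cap at about (409,152) with its slot nearly vertical, the marks to its left and right, and the paddle key at about (210,150). Both agree with the predicted positions. I'll zoom in to measure angles.

Run:
```python
import cv2,numpy as np
s=cv2.imread('pics/w1.png')
cr=lambda x,y:cv2.resize(s[y:y+100,x:x+100],None,fx=4,fy=4,interpolation=cv2.INTER_CUBIC)
cv2.imwrite('pics/crop1.png',np.hstack([cr(360,100),cr(175,100)]))
```

```text
(no output)
```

View pics/crop1.png

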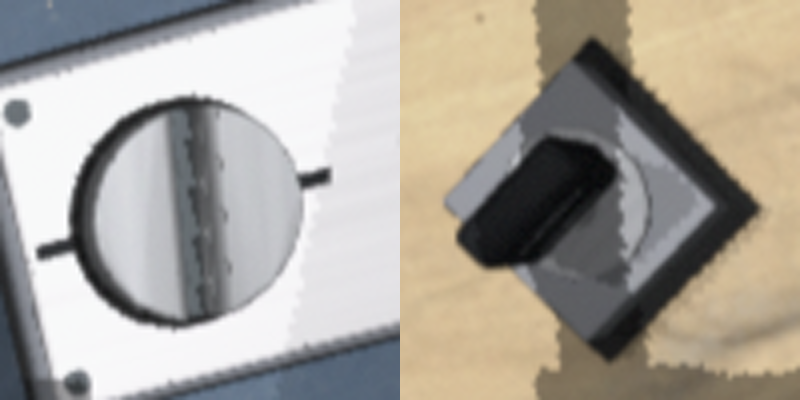

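Run:
```python
from h import *
import pickle;c=pickle.load(open('w1.pkl','rb'))
C=lambda p:(360+p[0]/4,100+p[1]/4);K=lambda p:(175+(p[0]-400)/4,100+p[1]/4)
def ang(a,b):return np.degrees(np.arctan2(*(b-a)[[1,0]]))
print('cap',onz(c,C((197.5,210)),.056),'diam',np.linalg.norm(onz(c,C((92,215)),.056)-onz(c,C((303,205)),.056)))
a,b=onz(c,C((189,108)),.056),onz(c,C((208,317)),.056);print('slot',a,b,ang(a,b))
a,b=onz(c,C((165,108)),.056),onz(c,C((186,312)),.056);print('slotL',ang(a,b))
a,b=onz(c,C((213,108)),.056),onz(c,C((232,312)),.056);print('slotR',ang(a,b))
a,b=onz(c,C((38,252)),.04),onz(c,C((330,176)),.04);print('marks',(a+b)/2,ang(a,b))
for z,p,q in((.024,(572,62),(717,205)),(.024,(445,205),(572,62)),(.024,(717,205),(605,335))):
    a,b=onz(c,K(p),z),onz(c,K(q),z);print('stand',ang(a,b),np.linalg.norm(a-b),a,b)
a,b=onz(c,K((545,138)),.074),onz(c,K((460,228)),.074);print('pad',ang(a,b),np.linalg.norm(a-b))
a,b=onz(c,K((613,185)),.05),onz(c,K((535,258)),.05);print('pad',ang(a,b))
print('grip seen', tri(c,K((528,203)),cal('side'),(380.5,234.5)),tri(c,K((528,203)),cal('scene'),(311.3,302.5)))
print(proj(c,np.array([.437,-.1505,.056])))
```

```text
cap [0.4965 0.0275 0.056 ] diam 0.04997402917765145
slot [0.4735 0.0313 0.056 ] [0.5217 0.0237 0.056 ] -8.928930890646662
slotL -8.471542975887374
slotR -8.550443098733025
marks [0.4977 0.0278 0.04  ] 86.2970696795642
stand 26.89906474300474 0.04964423210897911 [ 0.4035 -0.1401  0.024 ] [ 0.4478 -0.1177  0.024 ]
stand 116.48240194490215 0.05002321692839606 [ 0.4258 -0.1849  0.024 ] [ 0.4035 -0.1401  0.024 ]
stand -61.237609231190504 0.045935082194509806 [ 0.4478 -0.1177  0.024 ] [ 0.4699 -0.1579  0.024 ]
pad -64.93139723483691 0.02831934376710349
pad -67.67217028921586
grip seen (array([ 0.4363, -0.1544,  0.0533]), np.float64(0.0029323130864238375)) (array([ 0.435 , -0.1535,  0.0581]), np.float64(0.0013599197425048781))
[211.5422 151.1095]
```

```bash
python3 -c "
from h import *
go((.4365,-.1515,.12),.46)"
```

```text
shift [-0.103  -0.0696  0.0984] turn [-0.0016  0.0001  0.7945] deg 45.522122496135275
```

apply_moves:
  plan:
    - [-0.103, -0.07, 0.03, 0, 0, 0.795, 1]
    - [-0.103, -0.07, 0.06, 0, 0, 0.795, 1]
    - [-0.103, -0.07, 0.098, 0, 0, 0.795, 1]
    - [-0.103, -0.07, 0.098, 0, 0, 0.795, 1]
    - [-0.103, -0.07, 0.098, 0, 0, 0.795, 1]
    - [-0.103, -0.07, 0.098, 0, 0, 0.795, 1]
    - [-0.103, -0.07, 0.098, 0, 0, 0.795, 1]

```text
t: 2.95
tcp_pos: [0.437, -0.1524, 0.1213]
orientation: [0.974, 0.228, 0.0, 0.0]
ft_force: [-0.0, -0.3, -0.0]
width: 1.001
```

```bash
python3 -c "
from h import *
print(pose()[0],yaw())
c,im=snap('wrist','w2.png');c,im=snap('scene','s2.png')
go((.4365,-.1515,.038),.46)"
```

```text
[ 0.437  -0.1524  0.1213] 0.46025166860174604
shift [ 0.     -0.0014  0.0831] turn [ 0.0007 -0.0004 -0.0006] deg 0.058772093658244706
```

View pics/w2.png

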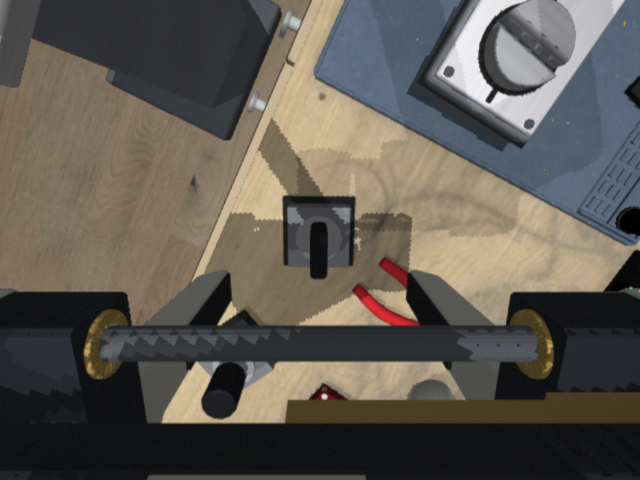

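View pics/s2.png

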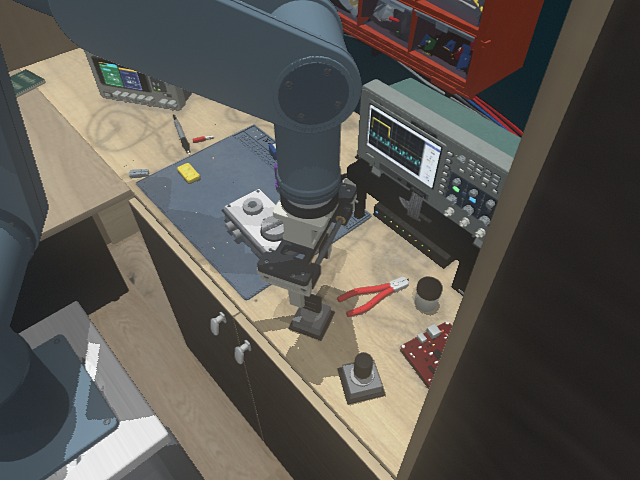

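The wrist view shows the paddle upright at column 318, midway between the fingers and aligned with the jaws. I'll descend and grip.

apply_moves:
  plan:
    - [0, -0.001, 0.04, 0, 0, 0, 1]
    - [0, -0.001, 0.07, 0, 0, 0, 1]
    - [0, -0.001, 0.083, 0, 0, 0, 1]
    - [0, -0.001, 0.083, 0, 0, 0, 0.5]
    - [0, -0.001, 0.083, 0, 0, 0, 0]
    - [0, -0.001, 0.083, 0, 0, 0, 0]
    - [0, -0.001, 0.083, 0, 0, 0, 0]
    - [0, -0.001, 0.083, 0, 0, 0, 0]
  newtons: 30

```text
t: 4.05
tcp_pos: [0.4367, -0.1524, 0.038]
orientation: [0.974, 0.227, 0.0, 0.0]
ft_force: [0.1, 0.1, 0.4]
width: 0.512
```

```bash
python3 -c "
from h import *
o=env.get_obs();print(o['t'],pose()[0],yaw(),o['width']*93,o['ft_force'],o['ft_torque'])"
```

```text
4.05 [ 0.4367 -0.1524  0.038 ] 0.45803069038919497 47.59791868779831 [0.0637 0.0799 0.403 ] [-0.0814  0.06    0.0245]
```

Fingers are still closing.

apply_moves:
  plan:
    - [0, 0, 0, 0, 0, 0, 0]
    - [0, 0, 0, 0, 0, 0, 0]
    - [0, 0, 0, 0, 0, 0, 0]
    - [0, 0, 0, 0, 0, 0, 0]
    - [0, 0, 0, 0, 0, 0, 0]
    - [0, 0, 0, 0, 0, 0, 0]

```text
t: 4.8
tcp_pos: [0.4365, -0.1523, 0.0376]
orientation: [0.974, 0.227, -0.0, -0.0]
ft_force: [0.4, 0.0, -0.0]
width: 0.129
```

apply_moves:
  plan:
    - [0, 0, -0.02, 0, 0, 0, 0]
    - [0, 0, -0.045, 0, 0, 0, 0]
    - [0, 0, -0.09, 0, 0, 0, 0]
    - [0, 0, -0.09, 0, 0, 0, 0]

```text
t: 5.3
tcp_pos: [0.4387, -0.1536, 0.1307]
orientation: [0.974, 0.227, 0.002, 0.003]
ft_force: [-0.3, -0.2, -0.6]
width: 0.129
```

```bash
python3 -c "
from h import *
o=env.get_obs();print(o['t'],pose()[0],yaw(),o['width']*93,o['ft_force'],o['ft_torque'])
go((.4975,.0276,.13),np.radians(81))"
```

```text
5.3 [ 0.4387 -0.1536  0.1307] 0.4581430533944696 12.019531469974572 [-0.3395 -0.1599 -0.6344] [-0.0906  0.0023 -0.019 ]
shift [ 0.1329 -0.1365  0.0003] turn [ 0.0072 -0.0004 -0.9556] deg 54.752271979237435
```

apply_moves:
  plan:
    - [0.133, -0.137, 0, 0, 0, -0.955, 0]
    - [0.133, -0.137, 0, 0, 0, -0.955, 0]
    - [0.133, -0.137, 0, 0, 0, -0.955, 0]
    - [0.133, -0.137, 0, 0, 0, -0.955, 0]
    - [0.133, -0.137, 0, 0, 0, -0.955, 0]
    - [0.133, -0.137, 0, 0, 0, -0.955, 0]
    - [0.133, -0.137, 0, 0, 0, -0.955, 0]
    - [0.133, -0.137, 0, 0, 0, -0.955, 0]

```text
t: 6.3
tcp_pos: [0.4951, 0.0291, 0.1274]
orientation: [0.762, 0.648, -0.0, -0.0]
ft_force: [0.4, 0.0, -0.7]
width: 0.128
```

Run:
```python
from h import *
print(pose()[0],yaw(),pose()[1].as_matrix()[:,2])
c,im=snap('wrist','w3.png');c,s=snap('scene','s3.png');c,d=snap('side','d3.png')
cr=lambda im,x,y:cv2.resize(im[y:y+150,x:x+200],None,fx=2,fy=2,interpolation=cv2.INTER_CUBIC)
cv2.imwrite('pics/c3.png',np.vstack([cr(s,190,140),cr(d,210,220)]))
```

```text
[0.4951 0.0291 0.1274] 1.4102471307178734 [-0.0004  0.0001 -1.    ]
```

View pics/c3.png

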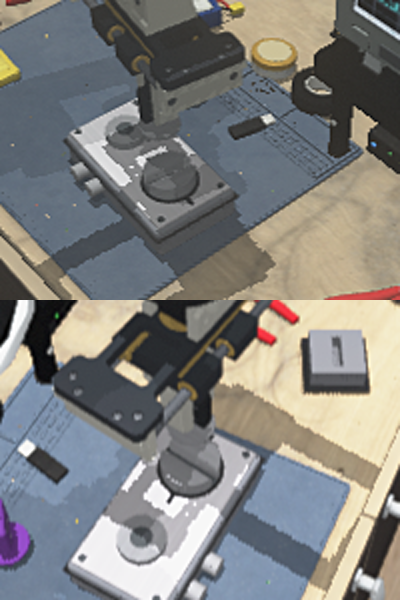

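View pics/w3.png

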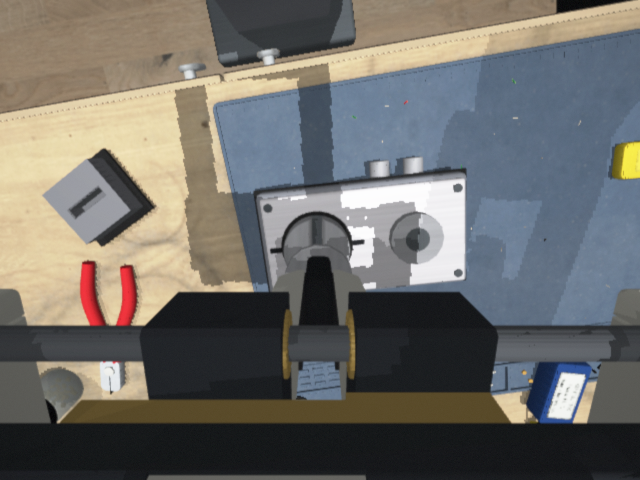

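The stand is empty and the paddle is held upright. The slot shows at column 316 above the collar and the marks are at (277,250) and (358,241). I'll check the cap's centre and angle from this nearer view.

Run:
```python
from h import *
s=cv2.imread('pics/w3.png')
cv2.imwrite('pics/c4.png',cv2.resize(s[200:300,255:375],None,fx=6,fy=6,interpolation=cv2.INTER_CUBIC))
c=cal('wrist')
for P in((.497,.0276,.056),(.499,.0613,.04),(.496,-.0064,.04)):print(proj(c,np.array(P)))
go((.497,.0276,.085),np.radians(81.2))
```

```text
[317.3327 250.865 ]
[360.1946 240.9231]
[274.7456 250.3307]
shift [-0.0012  0.002   0.0426] turn [ 0.     -0.     -0.0057] deg 0.32552815909729615
```

View pics/c4.png

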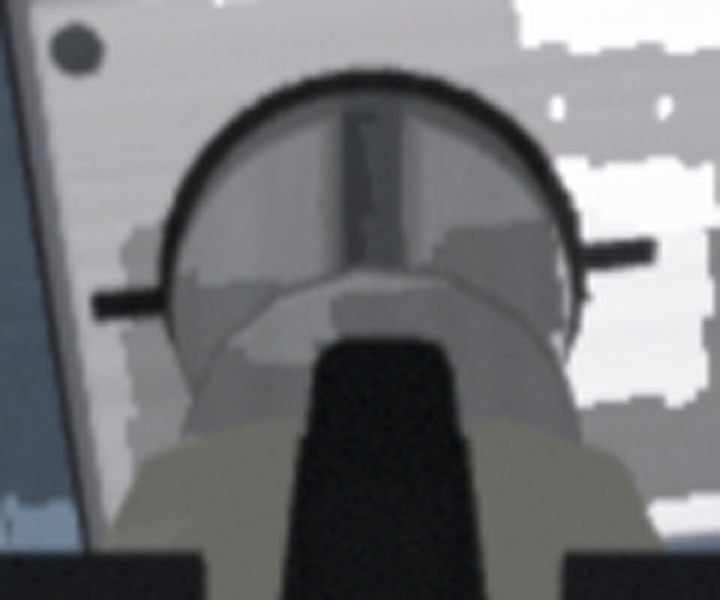

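The slot is centred at column 317.3, as predicted, and parallel to the blade. I'll descend in stages.

apply_moves:
  plan:
    - [-0.001, 0.002, 0.02, 0, 0, -0.005, 0]
    - [-0.001, 0.002, 0.035, 0, 0, -0.005, 0]
    - [-0.001, 0.002, 0.043, 0, 0, -0.005, 0]
    - [-0.001, 0.002, 0.047, 0, 0, -0.005, 0]
    - [-0.001, 0.002, 0.05, 0, 0, -0.005, 0]
    - [-0.001, 0.002, 0.05, 0, 0, -0.005, 0]

```text
t: 7.2
tcp_pos: [0.4972, 0.0281, 0.0778]
orientation: [0.759, 0.651, 0.0, 0.0]
ft_force: [0.4, -0.0, -1.3]
width: 0.124
```

apply_moves:
  plan:
    - [0, 0, 0.002, 0, 0, 0, 0]
    - [0, 0, 0.004, 0, 0, 0, 0]
    - [0, 0, 0.006, 0, 0, 0, 0]
    - [0, 0, 0.007, 0, 0, 0, 0]
    - [0, 0, 0.007, 0, 0, 0, 0]

```text
t: 7.82
tcp_pos: [0.497, 0.0281, 0.0706]
orientation: [0.759, 0.651, -0.0, -0.0]
ft_force: [0.8, 0.4, -0.6]
width: 0.13
```

apply_moves:
  plan:
    - [0, 0, 0.001, 0, 0, 0, 0]
    - [0, 0, 0.002, 0, 0, 0, 0]
    - [0, 0, 0.002, 0, 0, 0, 0]

```text
t: 8.2
tcp_pos: [0.4972, 0.028, 0.0696]
orientation: [0.759, 0.651, 0.0, 0.0]
ft_force: [-2.4, 0.1, 8.4]
width: 0.13
```

Run:
```python
from h import *
o=env.get_obs();print(pose()[0],yaw(),o['ft_force'],o['ft_torque'])
c,im=snap('wrist','w5.png');c,s=snap('scene','s5.png');c,d=snap('side','d5.png')
cr=lambda im,x,y:cv2.resize(im[y:y+100,x:x+133],None,fx=3,fy=3,interpolation=cv2.INTER_CUBIC)
cv2.imwrite('pics/c5.png',np.hstack([np.vstack([cr(s,210,170),cr(d,240,250)]),np.vstack([cr(im,250,190),cr(im,250,240)])]))
```

```text
[0.4972 0.028  0.0696] 1.4181296412226176 [-2.3686  0.1371  8.3701] [ 0.0766  0.4825 -0.0229]
```

View pics/c5.png

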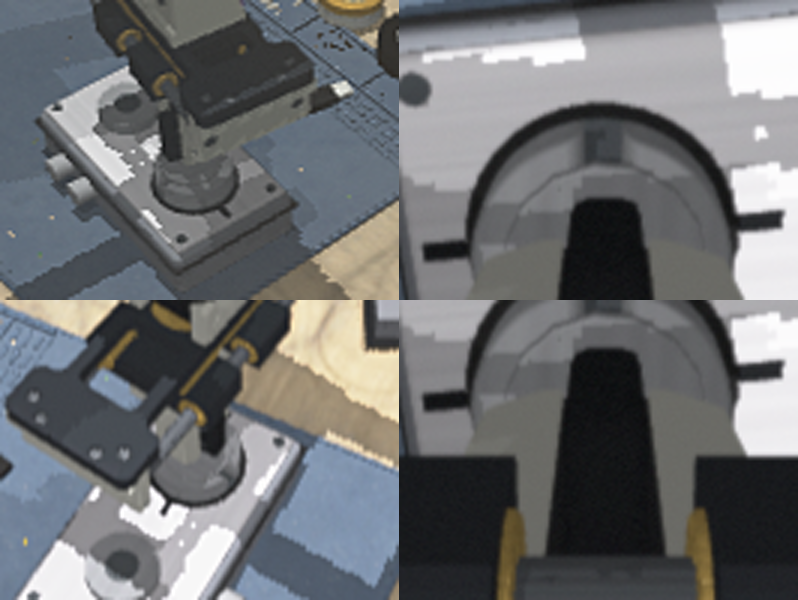

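Contact is 8 N at TCP z 0.0696, the height worked out for the collar resting on the cap, so the blade is seated. I'll ease off 1 mm and turn clockwise.

apply_moves:
  plan:
    - [0, 0, -0.001, 0, 0, 0.05, 0]
    - [0, 0, -0.001, 0, 0, 0.15, 0]
    - [0, 0, -0.001, 0, 0, 0.25, 0]
    - [0, 0, -0.001, 0, 0, 0.35, 0]
    - [0, 0, -0.001, 0, 0, 0.45, 0]
    - [0, 0, -0.001, 0, 0, 0.55, 0]
    - [0, 0, -0.001, 0, 0, 0.65, 0]
    - [0, 0, -0.001, 0, 0, 0.75, 0]

```text
t: 9.35
tcp_pos: [0.4971, 0.0277, 0.0699]
orientation: [0.945, 0.326, -0.0, 0.0]
ft_force: [-0.9, -1.0, 1.4]
width: 0.128
```

Run:
```python
from h import *
o=env.get_obs();print(pose()[0],yaw(),o['ft_force'],o['ft_torque'],o['joints'])
c,s=snap('scene','s6.png');c,d=snap('side','d6.png');c,im=snap('wrist','w6.png')
cr=lambda im,x,y:cv2.resize(im[y:y+100,x:x+133],None,fx=3,fy=3,interpolation=cv2.INTER_CUBIC)
cv2.imwrite('pics/c6.png',np.hstack([np.vstack([cr(s,210,170),cr(d,240,250)]),np.vstack([cr(im,250,190),cr(im,250,240)])]))
```

```text
[0.4971 0.0277 0.0699] 0.6650267152003249 [-0.897  -0.9643  1.3712] [-0.2145  0.1556  0.0716] [-0.1683  0.3225  1.8535 -0.0008  0.9653 -0.8328]
```

View pics/c6.png

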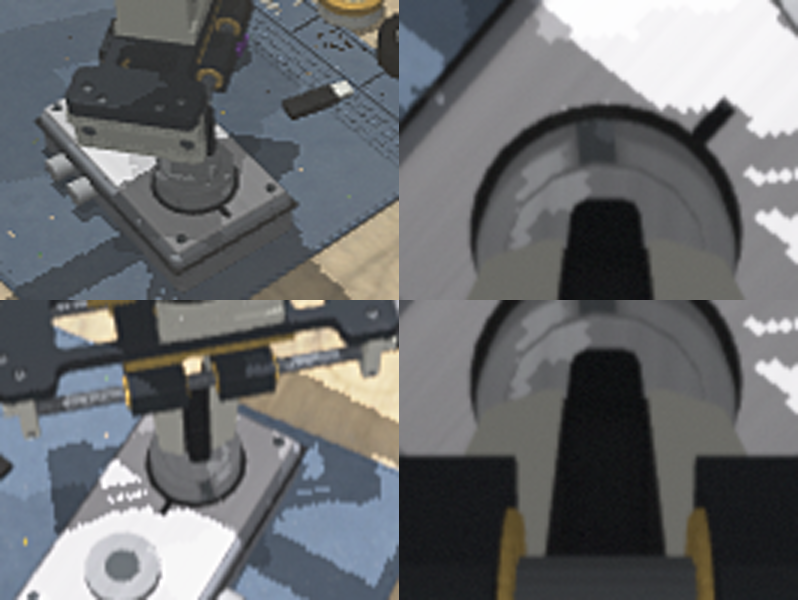

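The cap follows the key: the slot stays under the blade while the mark moves round it. I'll finish the turn.

apply_moves:
  plan:
    - [0, 0, 0, 0, 0, 0.12, 0]
    - [0, 0, 0, 0, 0, 0.24, 0]
    - [0, 0, 0, 0, 0, 0.36, 0]
    - [0, 0, 0, 0, 0, 0.48, 0]
    - [0, 0, 0, 0, 0, 0.59, 0]
    - [0, 0, 0, 0, 0, 0.69, 0]
    - [0, 0, 0, 0, 0, 0.75, 0]
    - [0, 0, 0, 0, 0, 0.75, 0]

```text
t: 10.5
tcp_pos: [0.4975, 0.0281, 0.0697]
orientation: [0.999, -0.04, 0.0, 0.0]
ft_force: [2.1, -0.2, 0.9]
width: 0.127
```

```bash
python3 -c "
from h import *
o=env.get_obs();print(pose()[0],yaw(),o['ft_force'],o['ft_torque'])"
```

```text
[0.4975 0.0281 0.0697] -0.07973241913618644 [ 2.0523 -0.1742  0.8751] [-0.2184 -0.1156  0.0221]
```

apply_moves:
  plan:
    - [0, 0, 0, 0, 0, 0.03, 0]
    - [0, 0, 0, 0, 0, 0.06, 0]
    - [0, 0, 0, 0, 0, 0.09, 0]
    - [0, 0, 0, 0, 0, 0.09, 0]

```text
t: 11.0
tcp_pos: [0.4974, 0.028, 0.0697]
orientation: [0.996, -0.086, 0.0, 0.0]
ft_force: [2.1, 0.0, -0.8]
width: 0.129
```

Run:
```python
from h import *
o=env.get_obs();print(pose()[0],yaw(),o['ft_force'],o['ft_torque'],o['joints'])
c,s=snap('scene','s7.png');c,d=snap('side','d7.png');c,im=snap('wrist','w7.png')
cr=lambda im,x,y:cv2.resize(im[y:y+100,x:x+133],None,fx=3,fy=3,interpolation=cv2.INTER_CUBIC)
cv2.imwrite('pics/c7.png',np.hstack([np.vstack([cr(s,210,170),cr(d,240,250)]),np.vstack([cr(im,250,190),cr(im,250,240)])]))
```

```text
[0.4974 0.028  0.0697] -0.17202640340582337 [ 2.1046  0.0484 -0.8082] [-0.1122 -0.4815  0.1897] [-0.168   0.3229  1.8534 -0.      0.9646  0.0041]
```

View pics/c7.png

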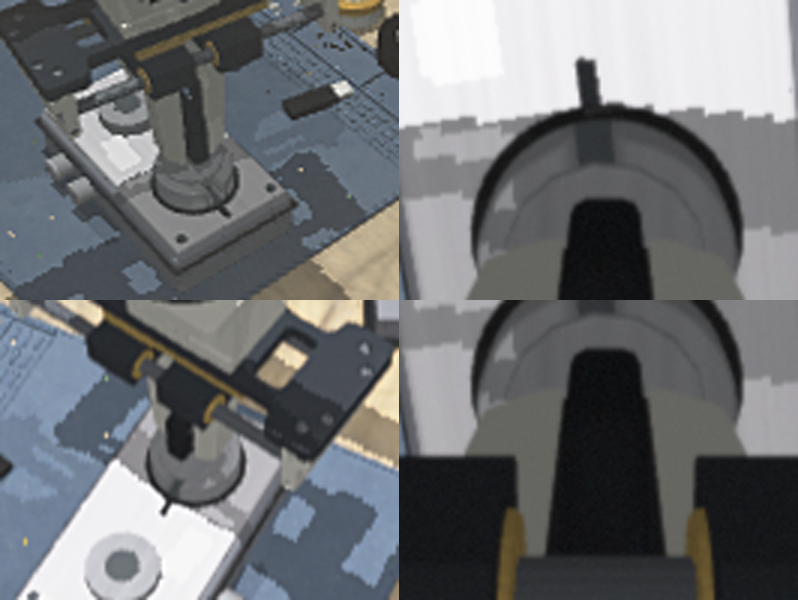

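The slot points at the black mark and the torque has risen to 0.19 Nm, so the cap is at its stop. I'll relax the twist, release and withdraw upward.

apply_moves:
  plan:
    - [0, 0, 0, 0, 0, -0.03, 0]
    - [0, 0, 0, 0, 0, -0.05, 0]
    - [0, 0, 0, 0, 0, -0.05, 0.5]
    - [0, 0, 0, 0, 0, -0.05, 0.5]
    - [0, 0, 0, 0, 0, -0.05, 0.5]
    - [0, 0, 0, 0, 0, -0.05, 0.5]
    - [0, 0, 0, 0, 0, -0.05, 0.5]
    - [0, 0, 0, 0, 0, -0.05, 0.5]

```text
t: 12.15
tcp_pos: [0.497, 0.0281, 0.0697]
orientation: [0.998, -0.061, -0.0, 0.0]
ft_force: [-0.4, 1.3, -0.5]
width: 0.5
```

apply_moves:
  plan:
    - [0, 0, -0.01, 0, 0, 0, 0.5]
    - [0, 0, -0.03, 0, 0, 0, 0.5]
    - [0, 0, -0.06, 0, 0, 0, 0.5]
    - [0, 0, -0.1, 0, 0, 0, 0.5]
    - [0, 0.05, -0.14, 0, 0, 0, 0.5]
    - [0, 0.1, -0.15, 0, 0, 0, 0.5]
    - [0, 0.1, -0.15, 0, 0, 0, 0.5]
    - [0, 0.1, -0.15, 0, 0, 0, 0.5]

```text
t: 13.15
tcp_pos: [0.4846, -0.0708, 0.2197]
orientation: [0.998, -0.061, -0.0, -0.0]
ft_force: [0.3, 0.1, 0.8]
width: 0.503
```

Run:
```python
from h import *
o=env.get_obs();print(o['t'],pose()[0],yaw(),o['ft_force'],o['width'])
c,s=snap('scene','s8.png');c,d=snap('side','d8.png');c,im=snap('wrist','w8.png')
print(proj(cal('wrist'),np.array([.497,.0276,.08])))
cr=lambda im,x,y:cv2.resize(im[y:y+100,x:x+133],None,fx=3,fy=3,interpolation=cv2.INTER_CUBIC)
cv2.imwrite('pics/c8.png',np.vstack([cr(s,210,170),cr(d,240,250)]))
```

```text
13.15 [ 0.4846 -0.0708  0.2197] -0.12301324478692176 [0.2539 0.0914 0.7569] 0.5025585119560592
[319.7955 115.662 ]
```

View pics/c8.png

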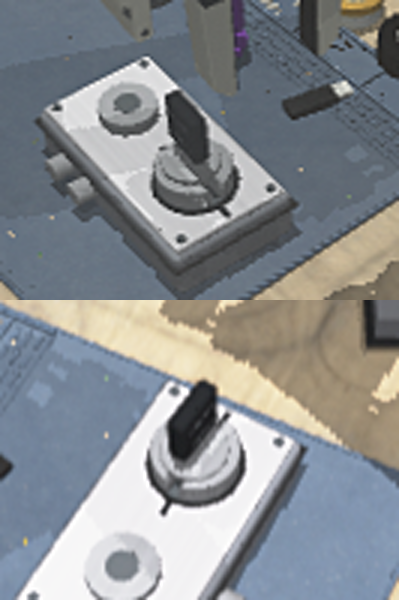

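View pics/w8.png

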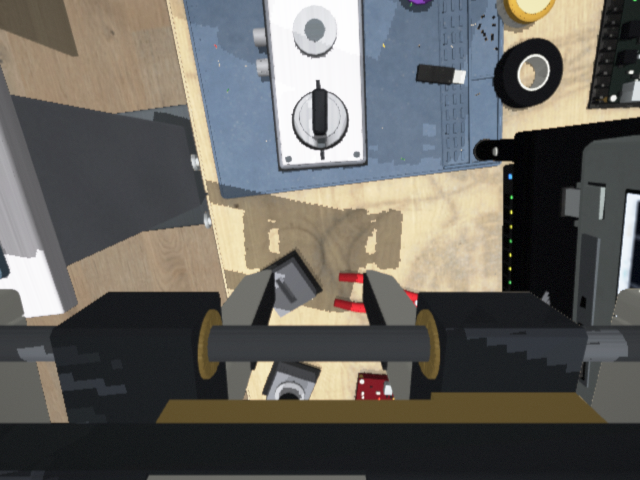

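Run:
```python
import cv2,numpy as np
s=cv2.imread('pics/w8.png');q=cv2.imread('pics/s8.png')
cv2.imwrite('pics/c9.png',np.hstack([cv2.resize(s[70:170,270:370],(500,500),interpolation=cv2.INTER_CUBIC),cv2.resize(q[330:430,320:380],(300,500))]))
```

```text
(no output)
```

View pics/c9.png

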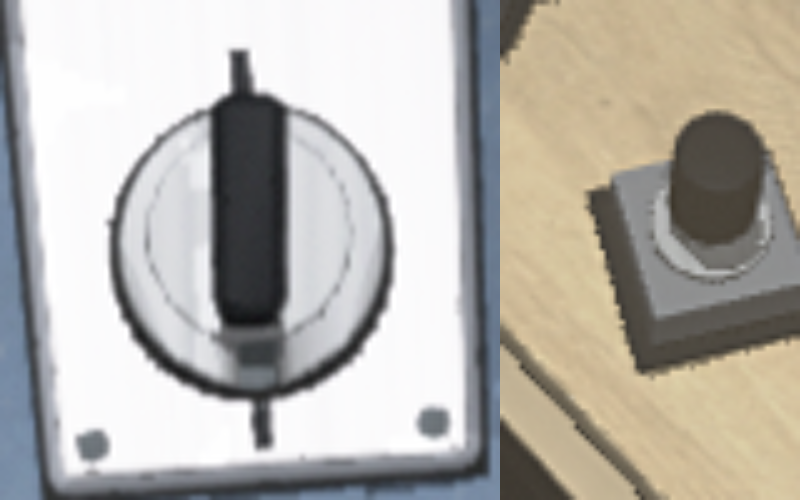

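The key stands upright with its collar flat on the cap, the slot end (261,365) lines up with the marks (239,70) and (263,425), and the round key is still in its stand. I'm handing in.

```bash
python3 -c "
from h import *
print(env.hand_in(), env.get_obs()['t'])"
```

```text
the job is handed in; nothing more can be done
the job is handed in; nothing more can be done
```

The cap is locked, and the paddle key is left standing in its slot. I took the key from its stand, seated it in the slot and turned the cap clockwise to its stop. Then I let go and drew the arm clear, and handed in just after 13 s; the hand-in gave no verdict.

**Seating:** the blade went in with the cap at about 0.1 rad. It met about 8 N of contact at the height where the collar should rest on the cap, so about 12 mm deep.

**Turn:** the wrist torque rose to 0.19 Nm at the end of the turn, against about 0.06 Nm of friction, which fits the firm stop.

**Last pictures:** the slot lines up with both black marks to within about 2–3 degrees by eye. The key is upright with its collar on the cap face and roughly centred. The gripper is open and clear of everything, and the round-handled key is still in its stand.

**Disagreements:**
- My first look at the slot angle gave −20° in one camera view and −4° in the other. The close wrist view settled it at about −9°.
- The measured start angle came out at about 0.09 rad, just under the stated range of 0.10 to 0.35.

No check failed.

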